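# Lay the baking-mix carton down in the marked rectangle, recipe up

### The job

Get the tall baking-mix carton ready to read from: with the fingers, slide it along the mat, still standing, until its leading bottom edge is past the near line of the white rectangle, then push it high on the recipe side so that it topples forward and comes to lie flat, recipe panel up, wholly inside the rectangle. Only push it: never pick it up or tip it the other way. Leave the tumbler, the measuring scoop and the small carton standing where they are.

Things in the scene. Friction and masses are not known exactly. Their poses are not given: they have to be found in the camera images.
- zone (a point): Centre of a white printed rectangle on a flat, film-thin, fixed dark-grey pastry mat at z = 0. It measures 215 mm along the zone's x by 160 mm along its y, inside its 6 mm white lines. +x is the direction in which the carton is to be slid and toppled: the near line is at x = -107 mm. The carton stands on the mat behind that line. z is up.
- carton: Tall brown rigid carton, standing, 0.3 to 0.65 kg: 60 mm thick (its x), 110 wide (y), 160 high (z). Origin: centre of its underside. Its plain +x face looks towards the rectangle (within 6 degrees; 12 mm sideways), 22 to 72 mm short of its inside edge, and is to lie underneath. Its -x face carries the pale recipe panel (86 x 120 mm).
- carton_center (a point): Centre of the carton, 80 mm above its underside. Pushed within 30 mm of the mat it slides upright; pushed above 120 mm it tips about its leading bottom edge and overbalances at 0.36 rad, when a finger at that height has moved some 50 mm. The edge hardly slips as it falls. For the low push lean the hand back, or its body meets the carton higher up and tips it.
- foot_left (a point): Bottom corner of the carton's +x (leading) face, on its +y side.
- foot_right (a point): Bottom corner of the carton's +x face, on its -y side; 110 mm from foot_left.
- top_left (a point): Top corner of the carton's +x face, on its +y side; 160 mm above foot_left.
- top_right (a point): Top corner of the carton's +x face, on its -y side.
- tumbler: Bystander: open plastic tumbler, 100 mm high, 76 mm across the rim, standing beyond the rectangle's far line. Origin: centre of its underside, z up.
- scoop: Bystander: small measuring scoop, a cup 40 mm high and 68 mm across with a flat handle reaching 108 mm from its centre along its x; beyond the rectangle's far line, next to the tumbler. Origin: centre of the cup's underside, z up.
- small_carton: Bystander: small pale carton, 40 x 62 x 90 mm high, standing beside the rectangle on its +y side. Origin: centre of its underside, z up.
There are look-alikes about, which are no part of the job. Of the things that look like the carton, the middle-sized one is meant.

How it is judged:
On the way, in this order (a step that is already met when the one before it is completed fails the run):
1. the carton, still standing upright (within 6 degrees), has its leading bottom edge past the near line and inside the rectangle (angle between carton's own z axis and vertical below 0.1 rad and x of foot_left in the frame of zone between -0.1105 and 0.1105 m and y of foot_left in the frame of zone between -0.083 and 0.083 m and x of foot_right in the frame of zone between -0.1105 and 0.1105 m and y of foot_right in the frame of zone between -0.083 and 0.083 m), for 0.2 s.
2. the carton is tipped by a push in its upper half (grasp point of the hand above 95 mm) (angle between carton's own z axis and vertical between 0.12 and 1 rad and height (world z) of the grasp point above 0.095 m and contact force between any of the fingers, the arm and carton above 0.1 N), for 0.02 s.
At the end, for the whole second after the job is handed in: The carton lies flat on its +x face (within 5 degrees), recipe panel up, at rest on the mat, all four corners of that face inside the rectangle (3 mm onto the white line allowed); the bystanders stand within 15 mm of where they were (angle between carton's own x axis and vertical above 3.05 rad and height (world z) of carton_center below 0.036 m and linear speed of carton below 0.02 m/s and x of foot_left in the frame of zone between -0.1105 and 0.1105 m and y of foot_left in the frame of zone between -0.083 and 0.083 m and x of foot_right in the frame of zone between -0.1105 and 0.1105 m and y of foot_right in the frame of zone between -0.083 and 0.083 m and x of top_left in the frame of zone between -0.1105 and 0.1105 m and y of top_left in the frame of zone between -0.083 and 0.083 m and x of top_right in the frame of zone between -0.1105 and 0.1105 m and y of top_right in the frame of zone between -0.083 and 0.083 m and distance of each of tumbler, scoop, small_carton from where it was at the start of the episode below 0.015 m and angle between each of tumbler, scoop, small_carton's own z axis and vertical below 0.2 rad); the robot touches nothing.
It fails at once if the carton is lifted, or tipped backwards: its leading bottom edge rises more than 15 mm (height (world z) of each of foot_left, foot_right above 0.015 m).
It fails at once if a bystander is shifted by more than 15 mm or tipped over (distance of any of tumbler, scoop, small_carton from where it was at the start of the episode above 0.015 m or angle between any of tumbler, scoop, small_carton's own z axis and vertical above 0.3 rad).
It also fails if it takes over 48 s, if anything falls off the work surface, if the arm or the gripper's body presses on something with over 40 N, if the wrist force passes 120 N, or if a joint passes its speed limit or range.

### The arm

A 7-joint arm with a two-finger parallel gripper is mounted at the origin on the work surface. World frame = base frame: x ahead of the robot, y to its left, z up, the work surface at z = 0. Lengths are in m, angles in rad, forces in N, time in s.
With the tool pointing down it reaches from about 0.4 to 0.85 m from the base axis. Payload 10.4 kg.
Tool frame: the origin (TCP) lies at the very end of the fingers, on their centre line; the grasp point (between the pads) lies 19 mm behind it; z points along the fingers, y is the direction in which the jaws open and shut (so a half turn about z gives the same grasp; the last joint's range is limited). The gripper opens to 87 mm and grips with 3 to 60 N. Pads are 19 mm wide; open, the fingers measure 117 mm over their backs; the gripper's body (75 mm by 190 mm) begins 51 mm behind the grasp point.
Start: joints at [1.294, 0.332, -0.065, 1.46, 0.022, 1.35, -0.088], TCP at [0.157, -0.605, 0.223] pointing down, gripper open.
Joint ranges: [-2.6, 2.6], [-0.5, 2.12], [-1.47, 1.34], [0.16, 2.42], [-1.27, 4.41], [0.06, 2.06], [-2.6, 2.6]. Speed limits (rad/s): [2.22, 2.22, 2.79, 2.79, 3.14, 3.14, 3.14].

### API

Orientations are given as a 3x3 rotation matrix whose columns are the frame's x, y, z axes.
In Python, from cell import arm gives the robot as it stands.
- The arm moves only by the tool carry_out, never from a script. Its argument "plan" is a list of rows, each an object with "jaw": the closure, from 0 (fully open) to 1 (shut); "translation": the shift along the tool's x, y, z in cm, a list of three; "rot": the turn, a rotation vector about the tool's x, y, z in degrees, a list of three. A call has 1 to 12 rows; each row shifts and turns the commanded pose from where the row before left it, along the tool's axes as they then stand; what a row does not reach is not made up. A row lasts 1/8 s, in which the tool goes at most 62.5 mm and 10.7 degrees, less where a joint would pass 70% of its speed; a pose out of reach is approached as far as the arm can. A call is refused whole if a number of a shift passes 6.25 or a number of a turn 10.7, either way. A call with a gripper value outside its range is refused whole. The fingers move at their own pace and stop on an object; "grip_force" is the grip in N (left out, the last holds). Time passes only in rows, so rows that do not move let the fingers close. It gives the time, the measured TCP pose, the force and the opening at its end, in the units of the state.
- arm.state(): the state, without advancing time (a new reading comes with each control period).
- arm.read_camera(name): name is "scene" or "top" or "wrist"; returns the picture (420x560x3 uint8, red, green, blue); there is no depth.
- arm.camera_params(name): a dict with "camera_matrix" (3x3 intrinsics, pixels), "eye" and "orientation" of the camera in the world; the wrist camera has in their place "hand_eye" (4x4, takes a point from camera to tool coordinates, whose origin is the TCP and whose axes are the flange's). Camera axes: x right, y down, z forward; pixel columns grow to the right and rows downward; lengths in m; the calibration is good to about 2 mm. A picture is of the moment at which its call begins: read the wrist's pose just before it. camera_params takes no time and is no camera call.
- arm.close_job(): hands the job in, once; it reports no verdict.
The state is a dict: "time": time; "joint_positions": joint angles; "dq": joint speeds; "tau": joint torques, N m; "position": TCP position; "eef_rot": TCP orientation; "ft_force": force on the tool from outside, world axes, zero at the start; "wrist_torque": the same for the moment, N m; "finger_gap": finger opening in m.
Only numpy, scipy, OpenCV 4.12 (cv2) and the standard library are available. Lean on these libraries where they do the work, as an engineer would, in place of code of your own. Each camera call takes 0.05 s, during which the arm holds its last target.

## Working session

There is one attempt and no reset: what is moved stays moved. The work goes in short steps, Python scripts to look and compute and a tool call to move; the robot and the scene stay as the last step left them, time stands still between calls to the robot, and variables do not carry over. Pictures are saved under pics/ and viewed, and the job is handed in when it is done.

Besides the shell and the picture viewer there is one more tool, called as name(argument=value, ...) on one line, values as JSON. carry_out: Moves the arm, as the interface text tells. Its arguments: {"type":"object","properties":{"plan":{"type":"array","items":{"type":"object","properties":{"jaw":{"type":"number"},"translation":{"type":"array","items":{"type":"number"}},"rot":{"type":"array","items":{"type":"number"}}}}},"grip_force":{"type":"number"}},"required":["plan"]}

```bash
ls; mkdir -p pics
python3 - <<'E'
from cell import arm
import cv2,numpy as np
np.set_printoptions(precision=4,suppress=True)
s=arm.state()
for k in s: print(k,np.array(s[k]))
for n in ["scene","top","wrist"]:
    p=arm.camera_params(n)
    for k in p: print(n,k,np.array(p[k]).tolist())
for n in ["scene","top"]:
    cv2.imwrite(f"pics/{n}0.png",arm.read_camera(n)[:,:,::-1])
E
```

```text
pics
time 0.0
joint_positions [ 1.2944  0.3329 -0.0647  1.461   0.0216  1.3499 -0.0885]
dq [-0.0001 -0.0007 -0.0015 -0.0002 -0.0006 -0.0005  0.0008]
tau [ -0.0007 -62.3262   0.0242 -38.99    -0.0615   0.0397   0.0002]
position [ 0.1568 -0.6046  0.2217]
eef_rot [[ 0.968   0.2511 -0.0005]
 [ 0.2511 -0.968   0.0014]
 [-0.0001 -0.0015 -1.    ]]
ft_force [0.2837 0.4226 0.2576]
wrist_torque [-0.0192 -0.0417  0.0096]
finger_gap 0.08700918546039083
scene camera_matrix [[446.2547008324223, 0.0, 278.05727275992894], [0.0, 446.2547008324223, 210.16136928445496], [0.0, 0.0, 1.0]]
scene eye [0.8771573753060651, -0.5197712121567251, 0.633631179409463]
scene orientation [[0.8390792592207613, 0.3414198256701748, -0.4235309898754585], [0.5439465163537164, -0.5383621416541546, 0.643652384272915], [-0.008257365935604857, -0.7704535723019911, -0.6374426317990554]]
top camera_matrix [[398.39713670285914, 0.0, 279.4663008844952], [0.0, 398.39713670285914, 211.01982841384654], [0.0, 0.0, 1.0]]
top eye [0.4773475779126337, -0.006744628497812828, 0.9107445335170115]
top orientation [[-0.006890794605651821, -0.9961964702267725, 0.0868625906672246], [-0.9998218902132857, 0.008389936464085274, 0.01690552621070227], [-0.017569997155231637, -0.08673062708090903, -0.9960768512148636]]
wrist camera_matrix [[316.3302023171009, 0.0, 279.97759523703087], [0.0, 316.3302023171009, 209.63630420212405], [0.0, 0.0, 1.0]]
wrist hand_eye [[0.00015932495652891827, -0.9662304381969978, -0.2576794809781976, 0.06941941132270274], [0.9999998362045645, 0.00029559952564298315, -0.0004901140295731803, -0.0006002461346342747], [0.0005497330259059685, -0.2576793606840787, 0.9662303270292454, -0.1625108529790006], [0.0, 0.0, 0.0, 1.0]]
```

View pics/scene0.png

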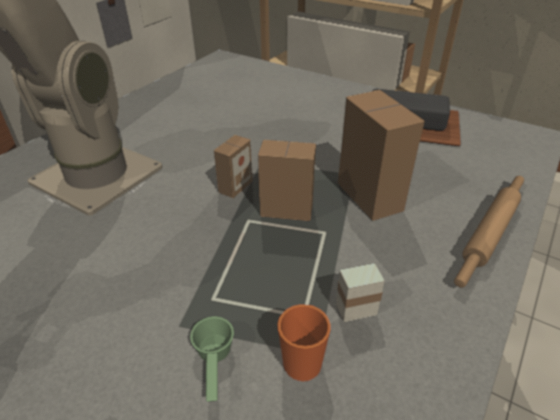

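View pics/top0.png

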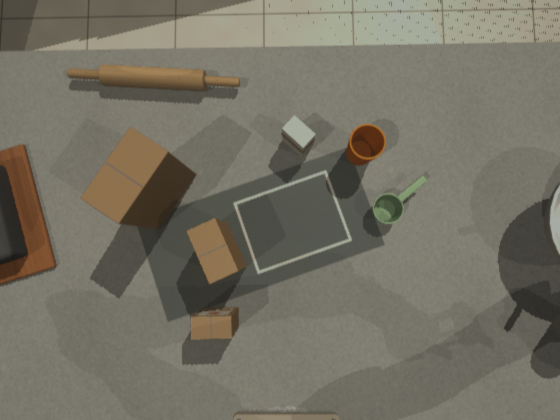

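The candidates for the carton are the small one with a picture label at scene (234,166), the middle one on the mat at (287,180), and the large one at (380,155). The middle one fits: it is middle-sized and stands on the mat behind the near line. I'll confirm it in an enlarged crop while measuring.

```bash
cat > h.py <<'E'
from cell import arm
import cv2,numpy as np
np.set_printoptions(precision=4,suppress=True)
def ray(n,px):
    p=arm.camera_params(n); K=np.array(p["camera_matrix"]);R=np.array(p["orientation"])
    d=R@np.linalg.solve(K,np.array([px[0],px[1],1.0])); return np.array(p["eye"]),d/np.linalg.norm(d)
def plane(n,px,z):
    e,d=ray(n,px); return e+d*(z-e[2])/d[2]
def tri(p1,p2,n1="top",n2="scene"):
    e,d=ray(n1,p1); f,g=ray(n2,p2)
    A=np.stack([d,-g],1); t=np.linalg.lstsq(A,f-e,rcond=None)[0]
    a=e+d*t[0]; b=f+g*t[1]; return (a+b)/2,np.linalg.norm(a-b)
def proj(n,P):
    p=arm.camera_params(n); q=np.array(p["orientation"]).T@(np.array(P)-p["eye"]); q=np.array(p["camera_matrix"])@q; return q[:2]/q[2]
E
python3 - <<'E'
from h import *
t=cv2.imread("pics/top0.png"); s=cv2.imread("pics/scene0.png")
a=cv2.resize(t[160:330,140:400],None,fx=3,fy=3,interpolation=cv2.INTER_CUBIC)
b=cv2.resize(s[130:330,200:400],None,fx=3,fy=3,interpolation=cv2.INTER_CUBIC)
cv2.imwrite("pics/cropt.png",a[:600]);cv2.imwrite("pics/crops.png",b)
# white lines in top
g=cv2.cvtColor(t,cv2.COLOR_BGR2GRAY); m=(g>125).astype(np.uint8)*255
m[:160]=0;m[290:]=0;m[:,:225]=0;m[:,360:]=0
cs,_=cv2.findContours(m,cv2.RETR_CCOMP,cv2.CHAIN_APPROX_NONE)
for c in cs:
    if cv2.contourArea(c)>1000 :
        ap=cv2.approxPolyDP(c,8,True)[:,0]
        print(cv2.contourArea(c),ap.tolist()); print(cv2.boxPoints(cv2.minAreaRect(c)))
E
```

```text
(no output)
```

View pics/cropt.png

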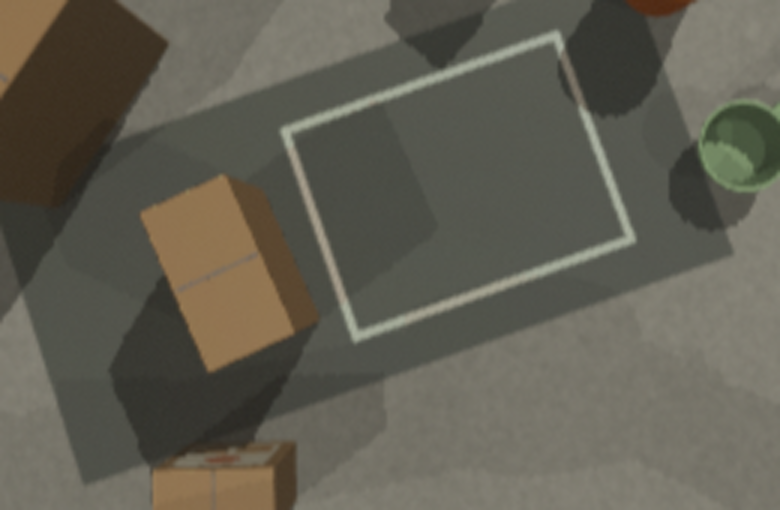

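View pics/crops.png

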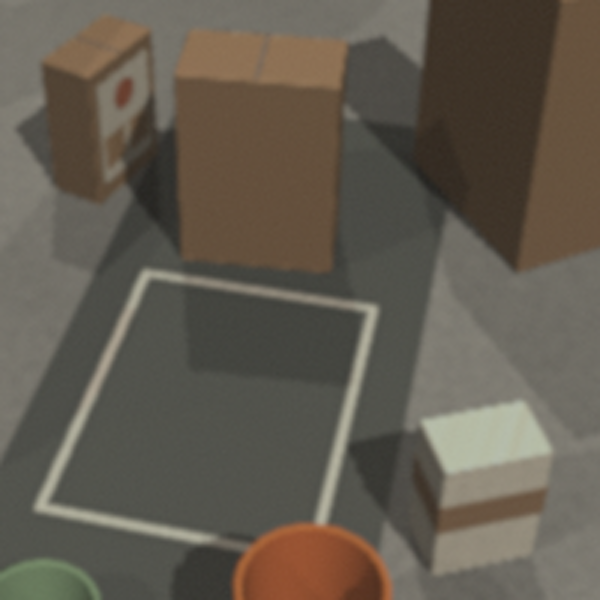

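The crops confirm it. The middle carton's top face has corners in the top view at crop (141,213), (225,175), (295,335), (210,372). Its plain face looks towards the rectangle, and the small one with a label lies off the mat. Next I'll measure the rectangle, the carton and the bystanders.

Run:
```python
from h import *
t=cv2.imread("pics/top0.png"); s=cv2.imread("pics/scene0.png")
def lines(img,crop,thr,area):
    g=cv2.cvtColor(img,cv2.COLOR_BGR2GRAY)
    x0,y0,x1,y1=crop; g=cv2.resize(g[y0:y1,x0:x1],None,fx=4,fy=4,interpolation=cv2.INTER_CUBIC)
    th=cv2.morphologyEx(g,cv2.MORPH_TOPHAT,np.ones((41,41),np.uint8))
    m=(th>thr).astype(np.uint8)*255
    cs,h=cv2.findContours(m,cv2.RETR_CCOMP,cv2.CHAIN_APPROX_NONE)
    for c,hh in zip(cs,h[0]):
        if cv2.contourArea(c)>area:
            ap=cv2.approxPolyDP(c,20,True)[:,0]
            print("hole" if hh[3]>=0 else "outer",cv2.contourArea(c)/16)
            print(((ap+.5)/4-.5+[x0,y0]).tolist())
    return m
m=lines(t,(228,160,365,282),25,20000)
cv2.imwrite("pics/m.png",m)
# brown mask of carton in both
for n,img,(x0,y0,x1,y1) in (("top",t,(175,205,255,300)),("scene",s,(253,130,322,225))):
    c=cv2.resize(img[y0:y1,x0:x1],None,fx=4,fy=4,interpolation=cv2.INTER_CUBIC)
    hsv=cv2.cvtColor(c,cv2.COLOR_BGR2HSV)
    m=cv2.inRange(hsv,(5,90,60),(20,255,255))
    mt=cv2.inRange(hsv,(5,80,122 if n=="top" else 116),(20,255,255))
    for mm in(m,mt):
        cs,_=cv2.findContours(mm,cv2.RETR_EXTERNAL,cv2.CHAIN_APPROX_NONE)
        q=max(cs,key=cv2.contourArea); ap=cv2.approxPolyDP(cv2.convexHull(q),8,True)[:,0]
        print(n,cv2.contourArea(q)/16,((ap+.5)/4-.5+[x0,y0]).round(1).tolist())
```

```text
outer 7588.0
[[325.625, 169.625], [233.125, 202.125], [257.625, 273.875], [351.375, 240.375]]
hole 6441.40625
[[323.875, 173.875], [347.375, 237.875], [259.125, 268.875], [236.875, 204.625]]
top 2328.625 [[214.6, 217.9], [228.1, 225.1], [245.6, 265.1], [209.1, 283.6], [186.4, 230.9]]
top 1778.875 [[214.1, 218.1], [237.1, 270.4], [209.1, 282.9], [186.6, 231.1]]
scene 3941.625 [[263.9, 140.4], [314.9, 144.6], [308.9, 219.4], [260.4, 213.6], [258.6, 154.1]]
scene 846.78125 [[258.4, 153.1], [264.1, 139.9], [315.1, 144.6], [311.6, 159.4], [260.1, 155.6]]
```

Run:
```python
from h import *
inn=[(236.9,204.6),(323.9,173.9),(347.4,237.9),(259.1,268.9)]
out=[(233.1,202.1),(325.6,169.6),(351.4,240.4),(257.6,273.9)]
I=np.array([plane("top",p,0) for p in inn]);O=np.array([plane("top",p,0) for p in out])
for Q in(I,O): print(Q[:,:2].tolist(),[round(np.linalg.norm(Q[i]-Q[(i+1)%4]),4) for i in range(4)])
C=(I.mean(0)+O.mean(0))/2
x=(I[1]+I[2]-I[0]-I[3]+O[1]+O[2]-O[0]-O[3])[:2]; y=(I[0]+I[1]-I[2]-I[3]+O[0]+O[1]-O[2]-O[3])[:2]
ax=np.arctan2(x[1],x[0]); ay=np.arctan2(y[1],y[0])-np.pi/2; print("zone",C,ax,ay)
# scene check
for p in [(248.5,220.5),(326,232.5)]: print("scene corner",plane("scene",p,0))
a=ax
T=np.array([[np.cos(a),np.sin(a)],[-np.sin(a),np.cos(a)]])
z=lambda P:np.r_[T@(P[:2]-C[:2]),P[2]]
prs={"top_left":((214.3,218),(312.2,159.5)),"top_right":((237.2,270.5),(258.8,155)),"rear+y":((186.5,231),(315,144.6)),"rear-y":((209.1,283.2),(263.9,140.2)),
"foot_left":((228.1,225.1),(308.9,219.4)),"foot_right":((245.6,265.1),(260.4,213.8))}
for k,(p,q) in prs.items():
    P,e=tri(p,q); print(k,"tri",P,e,"zone",z(P), "plane",z(plane("top",p,0 if "foot" in k else .16)))
```

```text
[[0.572432198686231, 0.10663512298872618], [0.6419445397110171, -0.09449972339000892], [0.494089696749585, -0.14541979496104346], [0.42537029713106594, 0.05582488408959441]] [np.float64(0.2128), np.float64(0.1564), np.float64(0.2127), np.float64(0.1556)]
[[0.5782994687884633, 0.11542272549759705], [0.651961244042016, -0.09858789323972594], [0.4883536857652492, -0.15436387580634173], [0.41415910509200304, 0.059255046049887426]] [np.float64(0.2263), np.float64(0.1729), np.float64(0.2261), np.float64(0.1735)]
zone [ 0.5333 -0.0195  0.    ] -1.2388681518436526 -1.2402274712216723
scene corner [0.4212 0.0562 0.    ]
scene corner [0.5811 0.1122 0.    ]
top_left tri [0.5307 0.1304 0.1542] 0.0006472996266648606 zone [-0.1426  0.0464  0.1542] plane [-0.1418  0.046   0.16  ]
top_right tri [0.4322 0.0872 0.1542] 0.0020544275184473985 zone [-0.1338 -0.0608  0.1542] plane [-0.1327 -0.0617  0.16  ]
rear+y tri [0.5066 0.184  0.1525] 2.9985032263451644e-05 zone [-0.2011  0.0411  0.1525] plane [-0.1994  0.0402  0.16  ]
rear-y tri [0.4086 0.1401 0.1539] 0.001569200445938824 zone [-0.1915 -0.0659  0.1539] plane [-0.1899 -0.0665  0.16  ]
foot_left tri [ 0.5275  0.1283 -0.0006] 0.005212060250671669 zone [-0.1416  0.0427 -0.0006] plane [-0.1408  0.0401  0.    ]
foot_right tri [0.4335 0.0855 0.0038] 0.0019062312253696105 zone [-0.1318 -0.0601  0.0038] plane [-0.1325 -0.0593  0.    ]
```

```bash
cat >> h.py <<'E'
C=np.array([0.5333,-0.0195,0]); A=-1.2395
T=np.array([[np.cos(A),np.sin(A),0],[-np.sin(A),np.cos(A),0],[0,0,1]])
def z_(P): return T@(np.array(P)-C)
def w_(P): return C+T.T@np.array(P)
E
python3 - <<'E'
from h import *
s=cv2.imread("pics/scene0.png")
for nm,ps in {"large":[(341,175),(375,216),(412,203)],"small":[(217,188),(235,196),(250,180)],"pale":[(343,314),(380,315)],"pan":[(462,112),(458,140)]}.items():
    for p in ps: print(nm,p,z_(plane("scene",p,0)))
print("large top h",tri((131,128),(366,93)),tri((195,175),(417,122)))
for p in[(131,128),(82,195),(135,228),(182,150)]: print(z_(plane("top",p,.24)))
cv2.imwrite("pics/l.png",cv2.resize(cv2.imread("pics/top0.png")[100:350,0:260],None,fx=2.3,fy=2.3))
E
```

```text
large (341, 175) [-0.3244  0.0902  0.    ]
large (375, 216) [-0.1867  0.1835  0.    ]
large (412, 203) [-0.2519  0.2611  0.    ]
small (217, 188) [-0.2035 -0.1885  0.    ]
small (235, 196) [-0.1839 -0.1372  0.    ]
small (250, 180) [-0.2527 -0.1216  0.    ]
pale (343, 314) [0.0912 0.1504 0.    ]
pale (380, 315) [0.0783 0.2128 0.    ]
pan (462, 112) [-0.7356  0.3995  0.    ]
pan (458, 140) [-0.5628  0.3782  0.    ]
large top h (array([0.6292, 0.21  , 0.3025]), np.float64(0.0773129485468717)) (array([0.6502, 0.1705, 0.2435]), np.float64(0.10988133415620814))
[-0.2167  0.2322  0.24  ]
[-0.3315  0.1488  0.24  ]
[-0.2625  0.0646  0.24  ]
[-0.1452  0.1656  0.24  ]
```

View pics/l.png

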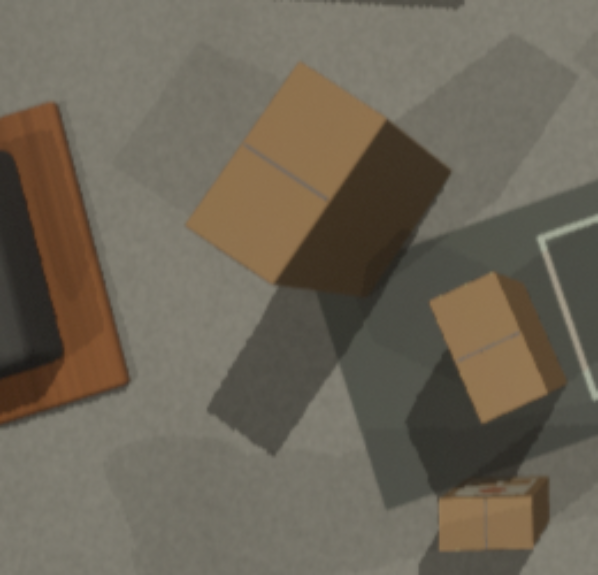

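```bash
cat >> h.py <<'E'
from scipy.spatial.transform import Rotation as Ro
def sim(rows,p,R):
    p=np.array(p,float);R=np.array(R)
    for t,r in rows:
        p=p+R@(np.array(t)/100); R=R@Ro.from_rotvec(np.radians(r)).as_matrix()
    return p,R
def target(zx,zy,zz,lean):
    F=T[0];U=np.array([0,0,1.]);th=np.radians(lean)
    x=-(F*np.cos(th)+U*np.sin(th)); y=T[1]; zz_=F*np.sin(th)-U*np.cos(th)
    return w_([zx,zy,zz]),np.stack([x,y,zz_],1)
def delta(p,R,tp,tR):
    R=np.array(R);return R.T@(tp-np.array(p))*100, np.degrees(Ro.from_matrix(R.T@tR).as_rotvec())
E
python3 - <<'E'
from h import *
print(z_(plane("top",(195.7,174.8),0)),z_(plane("top",(158.7,229),0)))
s=arm.state(); print(s["time"])
rows=[([6.0,-0.8,-0.6],[0,0,-5.6])]*16
p,R=sim(rows,s["position"],s["eef_rot"]); print(p,z_(p),"\n",R)
tp,tR=target(-.22,-.016,.30,0); print(tp); print(delta(p,R,tp,tR))
E
```

```text
[-0.1745  0.1758  0.    ] [-0.2945  0.0847  0.    ]
0.1
[0.5378 0.1809 0.3186] [-0.188   0.0694  0.3186] 
 [[-0.2443  0.9697 -0.0004]
 [ 0.9697  0.2443  0.0012]
 [ 0.0012 -0.0001 -1.    ]]
[0.4466 0.1833 0.3   ]
(array([ 2.4626, -8.7795,  1.8656]), array([-0.001 , -0.0694, -4.8422]))
```

Run:
```python
from h import *
t=cv2.imread("pics/top0.png"); s=cv2.imread("pics/scene0.png")
a=cv2.resize(t[140:250,100:210],None,fx=5,fy=5,interpolation=cv2.INTER_CUBIC); a=cv2.convertScaleAbs(a,alpha=1.8)
b=cv2.resize(s[80:230,325:430],None,fx=4,fy=4,interpolation=cv2.INTER_CUBIC); b=cv2.convertScaleAbs(b,alpha=1.8)
cv2.imwrite("pics/la.png",a);cv2.imwrite("pics/lb.png",b)
```

```text
(no output)
```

View pics/la.png

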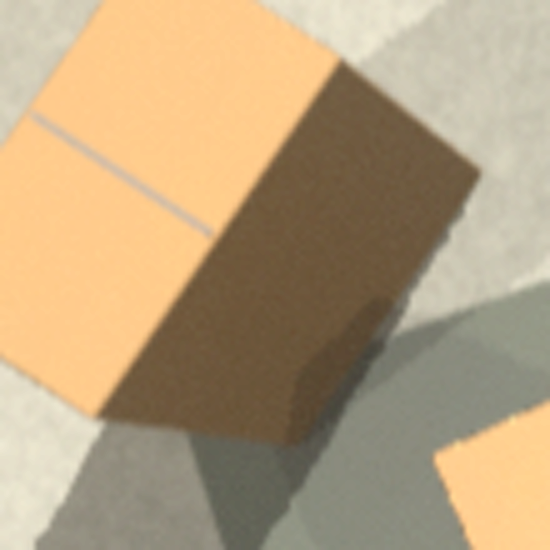

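View pics/lb.png

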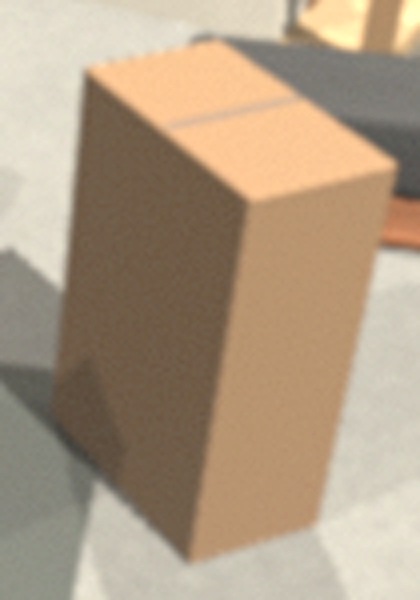

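carry_out(plan=[{"jaw": 0,"translation": [6.0,-0.8,-0.6],"rot": [0,0,-5.6]},{"jaw": 0,"translation": [6.0,-0.8,-0.6],"rot": [0,0,-5.6]},{"jaw": 0,"translation": [6.0,-0.8,-0.6],"rot": [0,0,-5.6]},{"jaw": 0,"translation": [6.0,-0.8,-0.6],"rot": [0,0,-5.6]},{"jaw": 0,"translation": [6.0,-0.8,-0.6],"rot": [0,0,-5.6]},{"jaw": 0,"translation": [6.0,-0.8,-0.6],"rot": [0,0,-5.6]},{"jaw": 0,"translation": [6.0,-0.8,-0.6],"rot": [0,0,-5.6]},{"jaw": 0,"translation": [6.0,-0.8,-0.6],"rot": [0,0,-5.6]}])

```text
time: 1.1
position: [0.5101, -0.2889, 0.2703]
eef_rot: [[0.507, 0.862, -0.0], [0.862, -0.507, 0.0], [-0.0, -0.0, -1.0]]
ft_force: [1.2, 0.2, 0.2]
finger_gap: 0.0873
```

Run:
```python
from h import *
for a,b in (((159,229),(338.75,183.75)),((119.4,223.6),(346.75,97.5)),((168.2,152.2),(387,130.5)),((196,174.6),(372.5,220))):
    P,e=tri(a,b); print(z_(P),e)
s=arm.state()
p,R=sim([([6.0,-0.8,-0.6],[0,0,-5.6])]*8,s["position"],s["eef_rot"])
for l in (0,30):
  tp,tR=target(-.225,-.018,.30,l); print(p,delta(p,R,tp,tR))
rows=[([6.0,-1.6,-0.6],[0,0,-5.9])]*8
p,R=sim(rows,s["position"],s["eef_rot"]);print(p,delta(p,R,*target(-.225,-.018,.30,0)))
```

```text
[-0.2966  0.0874 -0.0076] 0.0035281476972447703
[-0.2945  0.0867  0.2175] 0.003630051278939427
[-0.1736  0.1779  0.2177] 0.0013416852668387456
[-0.1744  0.1781 -0.0026] 0.002757008040832786
[0.5372 0.1825 0.3184] (array([ 2.7998, -8.9924,  1.8467]), array([-0.0196, -0.0198, -4.6581]))
[0.5372 0.1825 0.3184] (array([ 2.7998, -8.9924,  1.8467]), array([ -1.2387, -30.0032,  -4.5461]))
[0.4671 0.1922 0.3185] (array([ 0.228 , -2.4417,  1.8467]), array([-0.0192, -0.0202, -2.2581]))
```

carry_out(plan=[{"jaw": 0,"translation": [6.0,-1.6,-0.6],"rot": [0,0,-5.9]},{"jaw": 0,"translation": [6.0,-1.6,-0.6],"rot": [0,0,-5.9]},{"jaw": 0,"translation": [6.0,-1.6,-0.6],"rot": [0,0,-5.9]},{"jaw": 0,"translation": [6.0,-1.6,-0.6],"rot": [0,0,-5.9]},{"jaw": 0,"translation": [6.0,-1.6,-0.6],"rot": [0,0,-5.9]},{"jaw": 0,"translation": [6.0,-1.6,-0.6],"rot": [0,0,-5.9]},{"jaw": 0,"translation": [6.0,-1.6,-0.6],"rot": [0,0,-5.9]},{"jaw": 0,"translation": [6.0,-1.6,-0.6],"rot": [0,0,-5.9]},{"jaw": 0,"translation": [0.2,-2.4,0],"rot": [0,0,-2.3]},{"jaw": 0,"translation": [0,0,0],"rot": [0,0,0]}])

```text
time: 2.35
position: [0.4432, 0.1861, 0.3187]
eef_rot: [[-0.324, 0.946, 0.001], [0.946, 0.324, -0.002], [-0.002, 0.0, -1.0]]
ft_force: [0.4, 0.1, 1.2]
finger_gap: 0.0866
```

carry_out(plan=[{"jaw": 0,"translation": [0,0,0],"rot": [0,-5,0]},{"jaw": 0,"translation": [0,0,0],"rot": [0,-5,0]},{"jaw": 0,"translation": [0,0,0],"rot": [0,-5,0]},{"jaw": 0,"translation": [0,0,0],"rot": [0,-5,0]},{"jaw": 0,"translation": [0,0,0],"rot": [0,-5,0]},{"jaw": 0,"translation": [0,0,0],"rot": [0,-5,0]},{"jaw": 0,"translation": [0,0,0],"rot": [0,0,0]},{"jaw": 0,"translation": [0,0,0],"rot": [0,0,0]}])

```text
time: 3.35
position: [0.4448, 0.1853, 0.3183]
eef_rot: [[-0.279, 0.947, 0.16], [0.821, 0.322, -0.472], [-0.498, -0.0, -0.867]]
ft_force: [1.2, -0.7, -0.4]
finger_gap: 0.0872
```

Run:
```python
from h import *
s=arm.state(); print(s["time"],z_(s["position"]),s["joint_positions"],s["ft_force"]); print(T@s["eef_rot"])
print(delta(s["position"],s["eef_rot"],*target(-.225,-.018,.20,30)))
for n in ["scene","top","wrist"]: cv2.imwrite(f"pics/{n}1.png",arm.read_camera(n)[:,:,::-1])
```

```text
3.35 [-0.2224 -0.0171  0.3183] [ 0.0457  0.1901 -0.9702  1.6113  0.5839  1.7278 -0.6098] [ 1.2059 -0.675  -0.3592]
[[-0.867   0.004   0.4983]
 [ 0.0033  1.     -0.0021]
 [-0.4983 -0.0002 -0.867 ]]
(array([ 6.1217, -0.0931, 10.1295]), array([-0.1231, -0.1111, -0.1906]))
```

View pics/scene1.png

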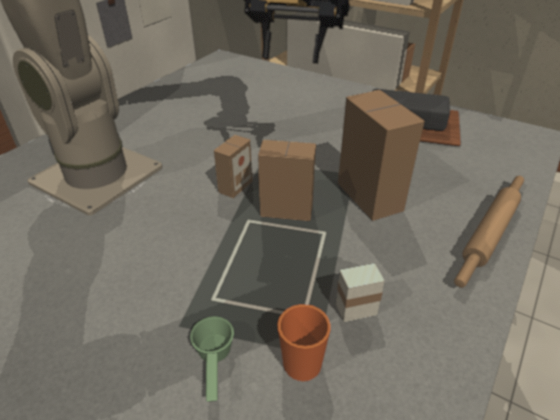

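View pics/wrist1.png

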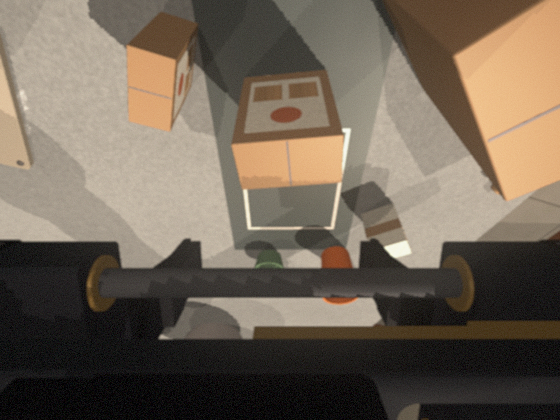

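The scene view shows the hand leaned back well behind the carton, with nothing moved. The wrist view shows the recipe panel on the carton's rear face, at about (287,105). I'll lower partway, then check clearance to the large carton and the small look-alike.

carry_out(plan=[{"jaw": 0,"translation": [0.2,-0.1,-0.1],"rot": [0,0,0]},{"jaw": 0,"translation": [1.66,0,2.89],"rot": [0,0,0]},{"jaw": 0,"translation": [1.66,0,2.89],"rot": [0,0,0]},{"jaw": 0,"translation": [1.66,0,2.89],"rot": [0,0,0]},{"jaw": 0,"translation": [1.66,0,2.89],"rot": [0,0,0]},{"jaw": 0,"translation": [1.66,0,2.89],"rot": [0,0,0]},{"jaw": 0,"translation": [0,0,0],"rot": [0,0,0]}])

```text
time: 4.38
position: [0.4419, 0.1862, 0.1503]
eef_rot: [[-0.281, 0.946, 0.159], [0.819, 0.323, -0.475], [-0.5, -0.004, -0.866]]
ft_force: [0.9, 0.5, 0.5]
finger_gap: 0.0869
```

Run:
```python
from h import *
s=arm.state(); print(s["time"],z_(s["position"]),s["joint_positions"],s["ft_force"]); print(T@s["eef_rot"])
print(delta(s["position"],s["eef_rot"],*target(-.225,-.018,.016,30)))
im=arm.read_camera("top")[:,:,::-1]; cv2.imwrite("pics/top2.png",cv2.resize(im[100:350,60:360],None,fx=2.3,fy=2.3))
im=arm.read_camera("scene")[:,:,::-1]; cv2.imwrite("pics/scene2.png",cv2.resize(im[0:260,180:460],None,fx=2.3,fy=2.3))
```

```text
4.375 [-0.2243 -0.0195  0.1503] [-0.0197  0.3572 -0.9372  1.8331  0.6963  1.4927 -0.8443] [0.9158 0.5019 0.4502]
[[-0.8658  0.0026  0.5004]
 [ 0.0005  1.     -0.0044]
 [-0.5004 -0.0036 -0.8658]]
(array([ 6.7825,  0.1989, 11.5913]), array([-0.2522,  0.029 , -0.0268]))
```

View pics/top2.png

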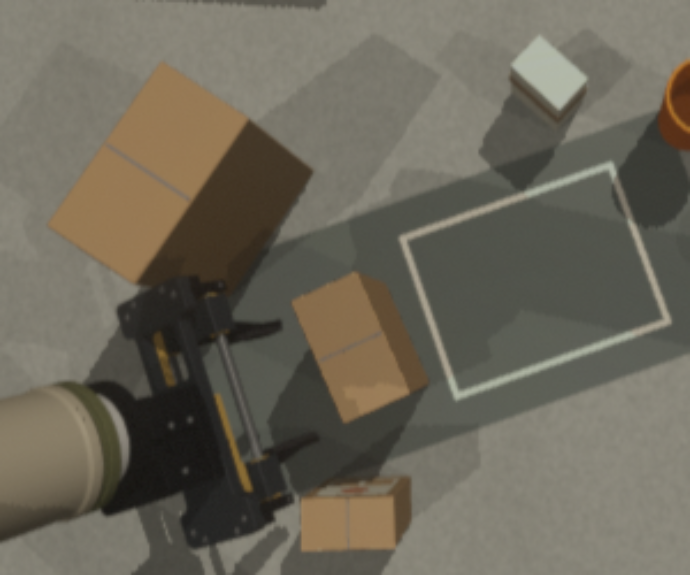

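View pics/scene2.png

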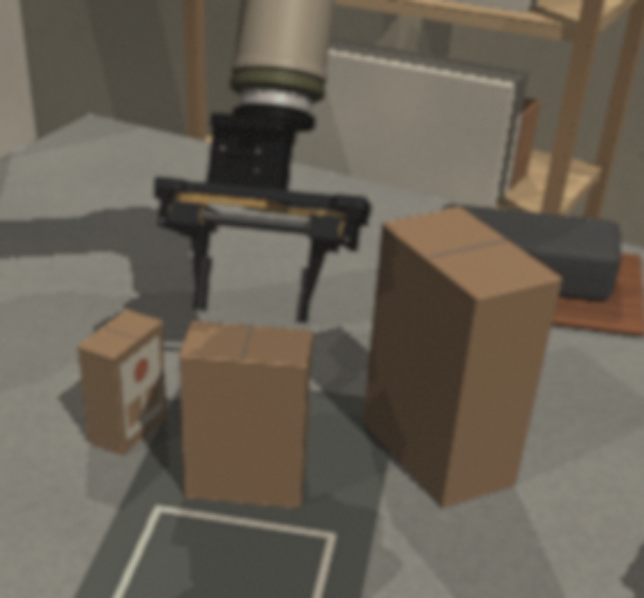

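Run:
```python
from h import *
for p in ((222,283),(175,278),(122,312),(290,497),(200,545)):
    q=(p[0]/2.3+60,p[1]/2.3+100)
    for h in(.2,.24,.28): print(p,h,z_(plane("top",q,h)))
for p,h in(((301,487),.09),((301,487),.1),((301,478),.1)): print(z_(plane("top",(p[0]/2.3+60,p[1]/2.3+100),h)))
```

```text
(222, 283) 0.2 [-0.2369  0.0669  0.2   ]
(222, 283) 0.24 [-0.2253  0.0604  0.24  ]
(222, 283) 0.28 [-0.2137  0.0539  0.28  ]
(175, 278) 0.2 [-0.2706  0.0829  0.2   ]
(175, 278) 0.24 [-0.2571  0.0755  0.24  ]
(175, 278) 0.28 [-0.2435  0.0681  0.28  ]
(122, 312) 0.2 [-0.3179  0.0714  0.2   ]
(122, 312) 0.24 [-0.3017  0.0647  0.24  ]
(122, 312) 0.28 [-0.2855  0.0579  0.28  ]
(290, 497) 0.2 [-0.2378 -0.1064  0.2   ]
(290, 497) 0.24 [-0.2261 -0.1032  0.24  ]
(290, 497) 0.28 [-0.2145 -0.0999  0.28  ]
(200, 545) 0.2 [-0.3141 -0.1179  0.2   ]
(200, 545) 0.24 [-0.2981 -0.114   0.24  ]
(200, 545) 0.28 [-0.2821 -0.1101  0.28  ]
[-0.258  -0.1103  0.09  ]
[-0.2552 -0.1096  0.1   ]
[-0.2528 -0.1022  0.1   ]
```

carry_out(plan=[{"jaw": 0,"translation": [1.34,0.1,2.32],"rot": [0,0,0]},{"jaw": 0,"translation": [1.34,0.1,2.32],"rot": [0,0,0]},{"jaw": 0,"translation": [1.34,0.1,2.32],"rot": [0,0,0]},{"jaw": 0,"translation": [0,0,0],"rot": [0,0,0]}])

```text
time: 4.97
position: [0.4456, 0.188, 0.0716]
eef_rot: [[-0.28, 0.947, 0.161], [0.819, 0.323, -0.474], [-0.5, -0.001, -0.866]]
ft_force: [0.2, -0.4, 0.1]
finger_gap: 0.0875
```

carry_out(plan=[{"jaw": 0,"translation": [0.67,0,1.16],"rot": [0,0,0]},{"jaw": 0,"translation": [0.67,0,1.16],"rot": [0,0,0]},{"jaw": 0,"translation": [0.67,0,1.16],"rot": [0,0,0]},{"jaw": 0,"translation": [0.6,0,1.04],"rot": [0,0,0]},{"jaw": 0,"translation": [0,0,0],"rot": [0,0,0]}])

```text
time: 5.6
position: [0.4451, 0.1878, 0.0182]
eef_rot: [[-0.281, 0.946, 0.16], [0.819, 0.323, -0.474], [-0.5, -0.002, -0.866]]
ft_force: [-0.5, -0.1, 0.3]
finger_gap: 0.0869
```

Run:
```python
from h import *
s=arm.state(); print(s["time"],z_(s["position"]),s["joint_positions"],s["ft_force"]); print(T@s["eef_rot"])
print(delta(s["position"],s["eef_rot"],*target(-.225,-.018,.016,30)))
im=arm.read_camera("top")[:,:,::-1]; cv2.imwrite("pics/top3.png",cv2.resize(im[100:350,60:360],None,fx=2.3,fy=2.3))
im=arm.read_camera("scene")[:,:,::-1]; cv2.imwrite("pics/scene3.png",cv2.resize(im[0:260,180:460],None,fx=2.3,fy=2.3))
```

```text
5.6 [-0.2247 -0.016   0.0182] [-0.1146  0.57   -0.8448  1.9124  0.8638  1.3407 -1.0446] [-0.4879 -0.0539  0.3206]
[[-0.8658  0.0023  0.5003]
 [ 0.0011  1.     -0.0027]
 [-0.5003 -0.0018 -0.8658]]
(array([ 0.1352, -0.1983,  0.1771]), array([-0.1533,  0.0203, -0.0628]))
```

View pics/top3.png

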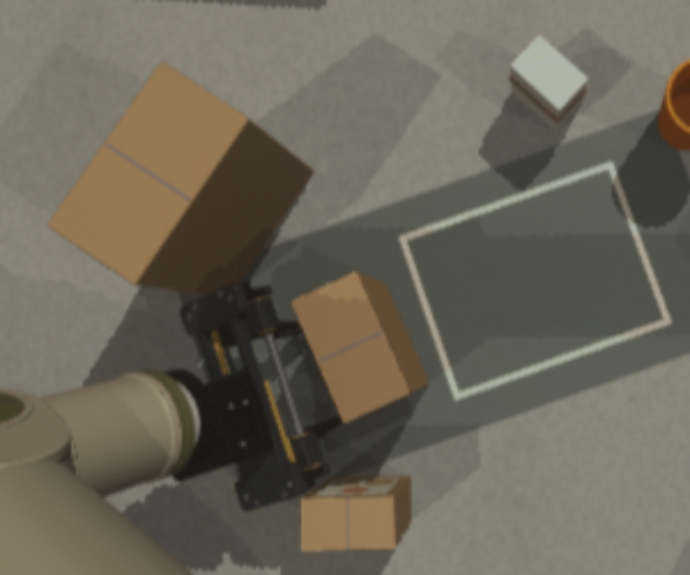

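View pics/scene3.png

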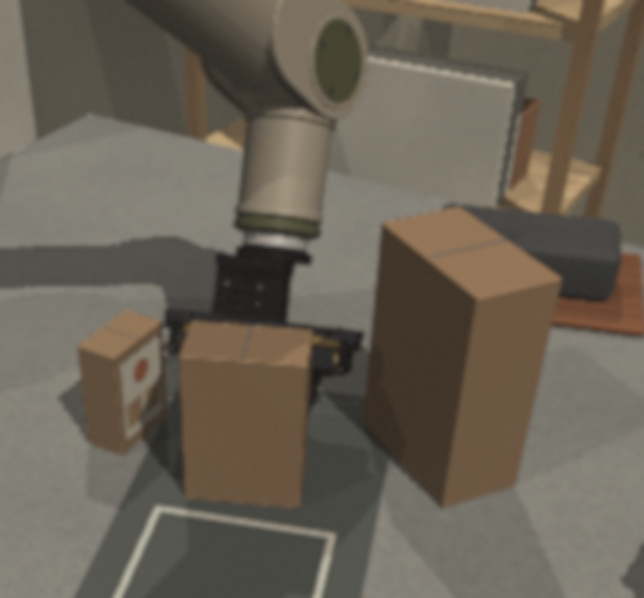

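carry_out(plan=[{"jaw": 0.3,"translation": [-0.43,0,0.25],"rot": [0,0,0]},{"jaw": 0.3,"translation": [-0.43,0,0.25],"rot": [0,0,0]},{"jaw": 0.3,"translation": [0,0,0],"rot": [0,0,0]},{"jaw": 0.3,"translation": [-0.35,0,0.2],"rot": [0,0,0]},{"jaw": 0.3,"translation": [-0.35,0,0.2],"rot": [0,0,0]},{"jaw": 0.3,"translation": [-0.35,0,0.2],"rot": [0,0,0]},{"jaw": 0.3,"translation": [-0.35,0,0.2],"rot": [0,0,0]},{"jaw": 0.3,"translation": [-0.35,0,0.2],"rot": [0,0,0]},{"jaw": 0.3,"translation": [-0.35,0,0.2],"rot": [0,0,0]},{"jaw": 0.3,"translation": [-0.35,0,0.2],"rot": [0,0,0]}])

```text
time: 6.95
position: [0.4579, 0.1518, 0.0193]
eef_rot: [[-0.28, 0.946, 0.161], [0.82, 0.323, -0.473], [-0.5, -0.0, -0.866]]
ft_force: [-1.0, 3.1, 0.2]
finger_gap: 0.0608
```

```bash
cat > look.py <<'E'
from h import *
import sys
k=sys.argv[1]
s=arm.state(); print(s["time"],z_(s["position"]),s["ft_force"],s["finger_gap"]); print(T@s["eef_rot"])
im=arm.read_camera("top")[:,:,::-1]; a=cv2.resize(im[150:300,120:360],None,fx=2.5,fy=2.5,interpolation=cv2.INTER_CUBIC)
im=arm.read_camera("scene")[:,:,::-1]; b=cv2.resize(im[100:330,180:420],None,fx=2,fy=2,interpolation=cv2.INTER_CUBIC)
cv2.imwrite(f"pics/t_{k}.png",a);cv2.imwrite(f"pics/s_{k}.png",b)
E
python3 look.py A
```

```text
6.95 [-0.1865 -0.0156  0.0193] [-1.0362  3.062   0.2117] 0.060768859252392775
[[-0.866   0.0024  0.5   ]
 [ 0.002   1.     -0.0013]
 [-0.5    -0.0001 -0.866 ]]
```

View pics/t_A.png

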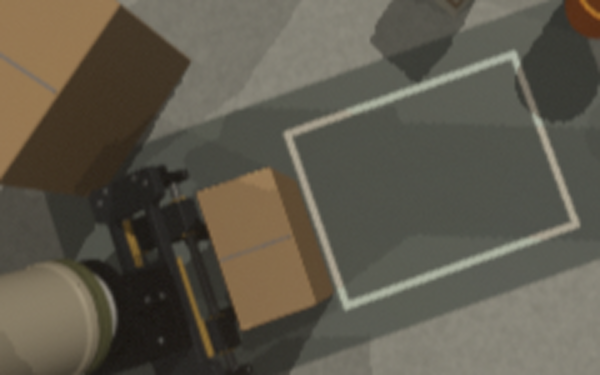

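View pics/s_A.png

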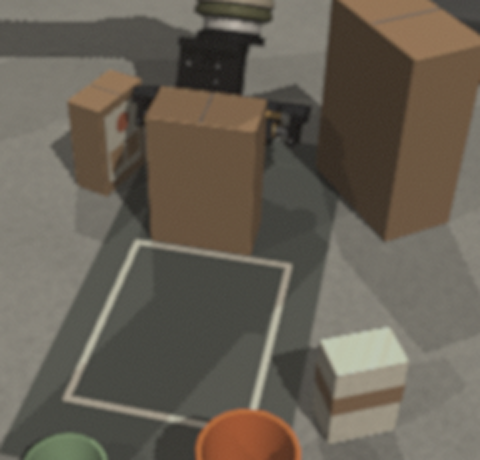

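The carton has slid forward standing upright and is now squared to the rectangle, and the push force is about 3 N. I'll continue.

carry_out(plan=[{"jaw": 0.3,"translation": [-0.35,0,0.2],"rot": [0,0,0]},{"jaw": 0.3,"translation": [-0.35,0,0.2],"rot": [0,0,0]},{"jaw": 0.3,"translation": [-0.35,0,0.2],"rot": [0,0,0]},{"jaw": 0.3,"translation": [-0.35,0,0.2],"rot": [0,0,0]},{"jaw": 0.3,"translation": [-0.35,0,0.2],"rot": [0,0,0]},{"jaw": 0.3,"translation": [-0.35,0,0.2],"rot": [0,0,0]},{"jaw": 0.3,"translation": [-0.35,0,0.2],"rot": [0,0,0]},{"jaw": 0.3,"translation": [-0.35,0,0.2],"rot": [0,0,0]},{"jaw": 0.3,"translation": [-0.35,0,0.2],"rot": [0,0,0]},{"jaw": 0.3,"translation": [0,0,0],"rot": [0,0,0]},{"jaw": 0.3,"translation": [0,0,0],"rot": [0,0,0]}])

```text
time: 8.43
position: [0.4697, 0.1172, 0.0196]
eef_rot: [[-0.279, 0.947, 0.161], [0.819, 0.323, -0.474], [-0.501, -0.0, -0.866]]
ft_force: [-0.5, -0.4, 0.1]
finger_gap: 0.061
```

```bash
python3 look.py B
```

```text
8.425 [-0.15   -0.0157  0.0196] [-0.476  -0.4297  0.1062] 0.0609903425901437
[[-0.8656  0.0028  0.5008]
 [ 0.0024  1.     -0.0015]
 [-0.5008 -0.0001 -0.8656]]
```

View pics/t_B.png

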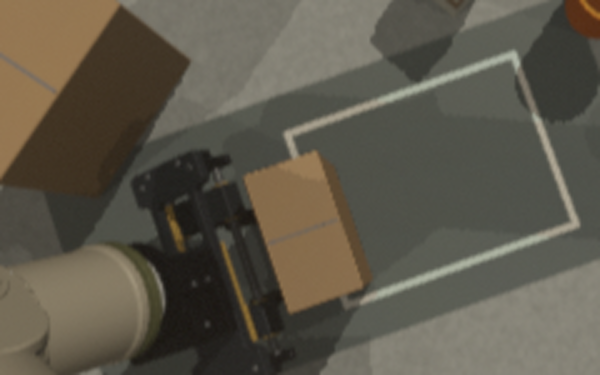

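View pics/s_B.png

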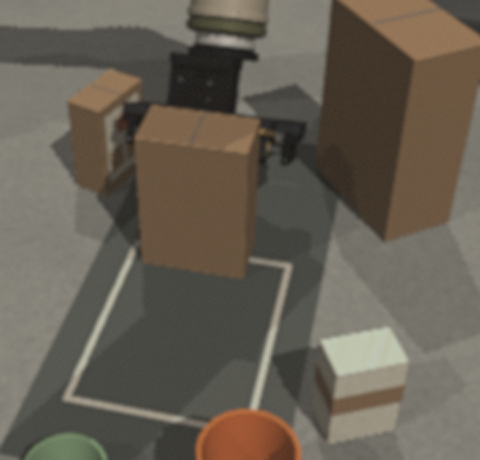

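Run:
```python
from h import *
print(z_(plane("scene",(302.5,238),0)),z_(plane("scene",(251,231.5),0)))
for a in((320,152),(362,292),(246,177),(291,313)): print(z_(plane("top",(a[0]/2.5+120,a[1]/2.5+150),.16)))
s=arm.state()
print(delta(s["position"],s["eef_rot"],*target(-.19,-.014,.0196,30))[0],delta(s["position"],s["eef_rot"],*target(-.165,-.014,.138,30)))
```

```text
[-0.081   0.0435  0.    ] [-0.0754 -0.066   0.    ]
[-0.0771  0.0376  0.16  ]
[-0.0816 -0.0724  0.16  ]
[-0.1362  0.0383  0.16  ]
[-0.1369 -0.0695  0.16  ]
[ 3.4452  0.1509 -2.0011] (array([ -4.6453,   0.1572, -10.9999]), array([-0.0788,  0.0351, -0.1325]))
```

Both views put the leading edge at x ≈ -0.079 (the target was -0.080), with y from about -0.07 to +0.04, and the carton standing. I'll back off, raise the fingers to 138 mm and approach for the high push.

carry_out(plan=[{"jaw": 0.3,"translation": [1.1,0,-0.6],"rot": [0,0,0]},{"jaw": 0.3,"translation": [1.1,0,-0.65],"rot": [0,0,0]},{"jaw": 0.3,"translation": [-1.97,0,-3.4],"rot": [0,0,0]},{"jaw": 0.3,"translation": [-1.97,0,-3.4],"rot": [0,0,0]},{"jaw": 0.3,"translation": [-1.97,0,-3.4],"rot": [0,0,0]},{"jaw": 0.3,"translation": [0,0,0],"rot": [0,0,0]},{"jaw": 0.3,"translation": [0,0,0],"rot": [0,0,0]}])

```text
time: 9.4
position: [0.4611, 0.1419, 0.1367]
eef_rot: [[-0.28, 0.946, 0.162], [0.819, 0.324, -0.473], [-0.5, -0.0, -0.866]]
ft_force: [-0.5, -0.6, 0.2]
finger_gap: 0.0611
```

```bash
python3 look.py C
```

```text
9.4 [-0.1761 -0.0157  0.1367] [-0.5286 -0.623   0.197 ] 0.06110898139105867
[[-0.866   0.0019  0.5001]
 [ 0.0015  1.     -0.0012]
 [-0.5001 -0.0003 -0.866 ]]
```

View pics/s_C.png

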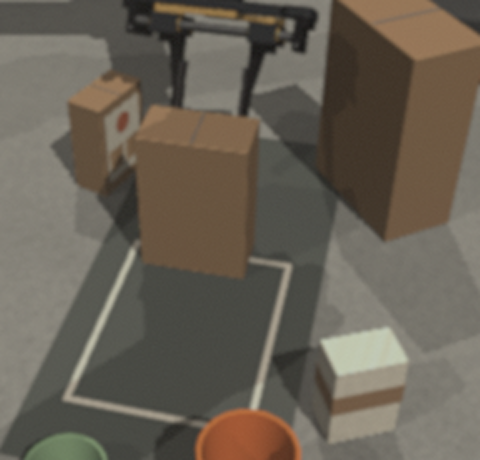

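View pics/t_C.png

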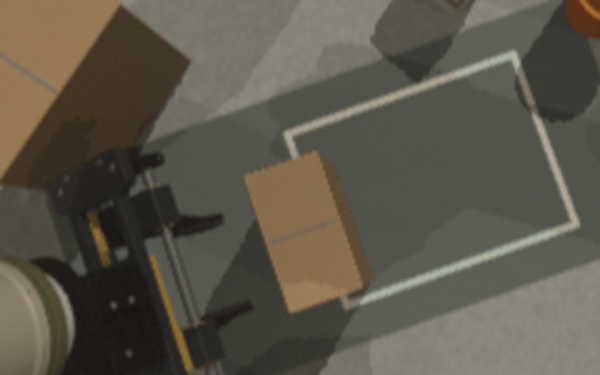

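carry_out(plan=[{"jaw": 0.3,"translation": [-0.52,0,0.3],"rot": [0,0,0]},{"jaw": 0.3,"translation": [-0.52,0,0.3],"rot": [0,0,0]},{"jaw": 0.3,"translation": [-0.52,0,0.3],"rot": [0,0,0]},{"jaw": 0.3,"translation": [-0.35,0,0.2],"rot": [0,0,0]},{"jaw": 0.3,"translation": [-0.35,0,0.2],"rot": [0,0,0]},{"jaw": 0.3,"translation": [-0.35,0,0.2],"rot": [0,0,0]},{"jaw": 0.3,"translation": [-0.35,0,0.2],"rot": [0,0,0]},{"jaw": 0.3,"translation": [-0.35,0,0.2],"rot": [0,0,0]},{"jaw": 0.3,"translation": [-0.35,0,0.2],"rot": [0,0,0]},{"jaw": 0.3,"translation": [-0.35,0,0.2],"rot": [0,0,0]},{"jaw": 0.3,"translation": [-0.35,0,0.2],"rot": [0,0,0]}])

```text
time: 10.88
position: [0.4778, 0.0935, 0.1373]
eef_rot: [[-0.28, 0.946, 0.161], [0.82, 0.323, -0.473], [-0.5, -0.0, -0.866]]
ft_force: [0.4, 1.1, 0.3]
finger_gap: 0.061
```

```bash
python3 look.py D
```

```text
10.875 [-0.1249 -0.0157  0.1373] [0.4147 1.1498 0.2858] 0.06095000979837812
[[-0.8659  0.0026  0.5002]
 [ 0.0022  1.     -0.0014]
 [-0.5002 -0.0001 -0.8659]]
```

View pics/s_D.png

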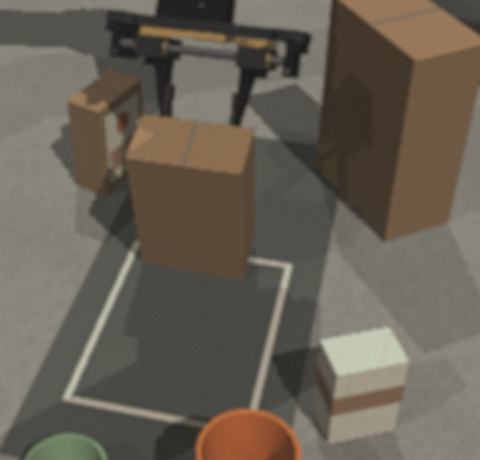

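View pics/t_D.png

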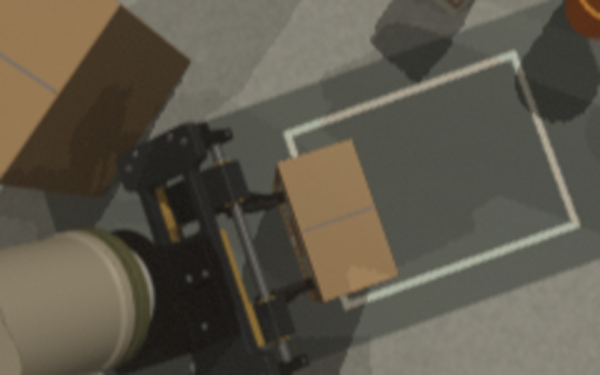

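The carton is tipping about its leading edge, which stays put at scene-crop (142–245, 263–276). I'll continue to overbalance.

carry_out(plan=[{"jaw": 0.3,"translation": [-0.35,0,0.2],"rot": [0,0,0]},{"jaw": 0.3,"translation": [-0.35,0,0.2],"rot": [0,0,0]},{"jaw": 0.3,"translation": [-0.35,0,0.2],"rot": [0,0,0]},{"jaw": 0.3,"translation": [-0.35,0,0.2],"rot": [0,0,0]},{"jaw": 0.3,"translation": [-0.35,0,0.2],"rot": [0,0,0]},{"jaw": 0.3,"translation": [-0.35,0,0.2],"rot": [0,0,0]},{"jaw": 0.3,"translation": [-0.35,0,0.2],"rot": [0,0,0]},{"jaw": 0.3,"translation": [-0.35,0,0.2],"rot": [0,0,0]},{"jaw": 0.3,"translation": [-0.35,0,0.2],"rot": [0,0,0]},{"jaw": 0.3,"translation": [0,0,0],"rot": [0,0,0]},{"jaw": 0.3,"translation": [0,0,0],"rot": [0,0,0]}])

```text
time: 12.35
position: [0.4894, 0.0596, 0.1375]
eef_rot: [[-0.28, 0.946, 0.162], [0.82, 0.323, -0.473], [-0.5, 0.0, -0.866]]
ft_force: [-0.3, 0.4, 0.2]
finger_gap: 0.0609
```

```bash
python3 look.py E
```

```text
12.35 [-0.0891 -0.0158  0.1375] [-0.317   0.4049  0.171 ] 0.06085584046403584
[[-0.866   0.0024  0.5   ]
 [ 0.0021  1.     -0.0012]
 [-0.5     0.     -0.866 ]]
```

View pics/s_E.png

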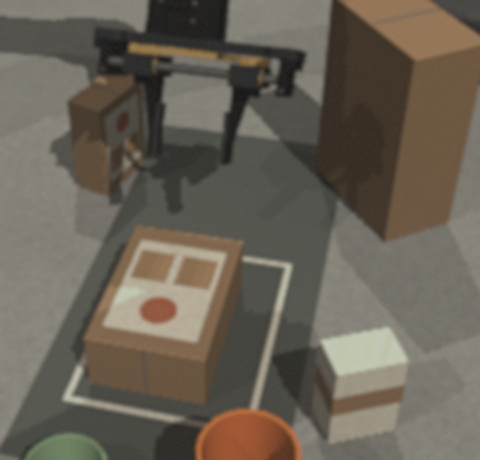

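View pics/t_E.png

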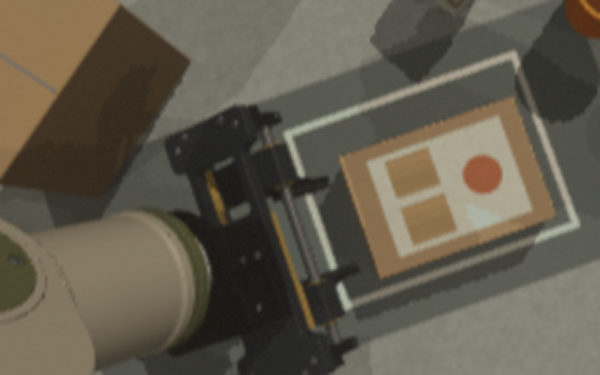

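It has toppled and lies flat, recipe panel up. I'll retreat a little and measure its corners.

carry_out(plan=[{"jaw": 0.3,"translation": [1.7,0,-1.0],"rot": [0,0,0]},{"jaw": 0.3,"translation": [1.7,0,-1.0],"rot": [0,0,0]},{"jaw": 0.3,"translation": [-1.5,0,-2.6],"rot": [0,0,0]},{"jaw": 0.3,"translation": [-1.5,0,-2.6],"rot": [0,0,0]},{"jaw": 0.3,"translation": [0,0,0],"rot": [0,0,0]},{"jaw": 0.3,"translation": [0,0,0],"rot": [0,0,0]},{"jaw": 0.3,"translation": [0,0,0],"rot": [0,0,0]}])

```text
time: 13.32
position: [0.4762, 0.0971, 0.1969]
eef_rot: [[-0.281, 0.946, 0.161], [0.819, 0.323, -0.473], [-0.5, -0.001, -0.866]]
ft_force: [-0.2, -0.0, -1.4]
finger_gap: 0.0608
```

```bash
python3 look.py F
python3 - <<'E'
from h import *
t=arm.read_camera("top")[:,:,::-1].copy(); s=arm.read_camera("scene")[:,:,::-1].copy()
cv2.imwrite("pics/top_end.png",t)
x0,y0,x1,y1=245,180,350,268
c=cv2.resize(t[y0:y1,x0:x1],None,fx=4,fy=4,interpolation=cv2.INTER_CUBIC)
m=cv2.inRange(cv2.cvtColor(c,cv2.COLOR_BGR2HSV),(5,60,105),(20,255,255))
q=np.vstack([k for k in cv2.findContours(m,cv2.RETR_EXTERNAL,cv2.CHAIN_APPROX_NONE)[0] if cv2.contourArea(k)>2000])
ap=cv2.approxPolyDP(cv2.convexHull(q),16,True)[:,0]; pts=(ap+.5)/4-.5+[x0,y0]
for p in pts: print(p,z_(plane("top",p,.06)))
print("scene bottom far corners",z_(plane("scene",(180+205/2,100+402/2),0)),z_(plane("scene",(180+91/2,100+390/2),0)))
# bystander change
t0=cv2.imread("pics/top0.png"); d=cv2.absdiff(cv2.GaussianBlur(t,(5,5),0),cv2.GaussianBlur(t0,(5,5),0)).max(2)
for n,(a,b,e,f) in {"tumbler":(340,115,395,170),"scoop":(370,170,430,228),"small":(275,112,322,158)}.items(): print(n,d[b:f,a:e].max(),d[b:f,a:e].mean())
E
```

```text
13.325 [-0.1288 -0.0161  0.1969] [-0.2059 -0.048  -1.3821] 0.06075651046605443
[[-0.8661  0.0019  0.4999]
 [ 0.0009  1.     -0.0022]
 [-0.4999 -0.0015 -0.8661]]
[324.875 188.125] [0.0887 0.0402 0.06  ]
[341.875 235.875] [ 0.0878 -0.0682  0.06  ]
[271.875 261.125] [-0.0704 -0.0692  0.06  ]
[255.375 212.125] [-0.0693  0.0411  0.06  ]
scene bottom far corners [0.0883 0.0417 0.    ] [ 0.0993 -0.062   0.    ]
tumbler 7 5.40198347107438
scoop 17 6.910919540229885
small 13 5.9472710453283995
```

View pics/t_F.png

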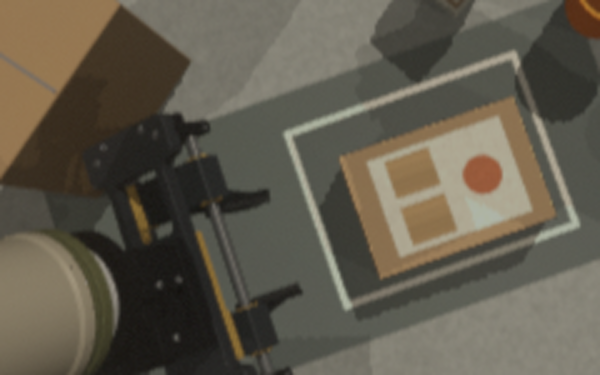

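View pics/s_F.png

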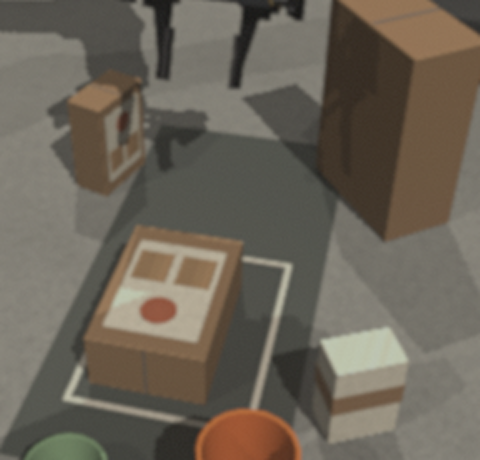

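All corners lie inside the limits (x -0.070 to +0.089, y -0.069 to +0.041). The bystanders' image patches are unchanged and the hand is clear, so I'm handing it in.

```bash
python3 -c "
from cell import arm
print(arm.close_job(), arm.state()['time'])"
```

```text
the job is handed in; nothing more can be done
the job is handed in; nothing more can be done
```

The carton lies flat inside the rectangle, recipe panel up, and I handed the job in at about 13.5 s; handing in gave no verdict.

**What I did:** I slid the middle carton upright with a low push, the hand leaned back 30°, from x ≈ -0.137 m to a leading edge at x ≈ -0.079 m. The slide also took out its roughly 5° yaw. I then pushed it over with the TCP at about 137 mm (contact near 143 mm). The largest contact force in the end-of-move readings was about 3 N.

**Last checks:**
- **Carton:** from the top view, its corners are at x -0.070 to +0.089 and y -0.069 to +0.041 in the rectangle's frame. The limits are ±0.1105 and ±0.083.
- **Disagreement:** the scene view put one far bottom corner at x 0.099, picked by eye, against 0.088 from the top view. Both are inside the limit.
- **Height check:** before the push, the two views put the carton's top at 153–154 mm against the 160 mm given. I worked with 160 mm.
- **Bystanders and hand:** the top-view patches of the tumbler, scoop and small carton were practically unchanged. The hand was clear of everything at the end.

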